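# Make up two measuring kits beside the rheometer

## Task

Make up the two measuring kits: stand the wide-plate tool and the cylinder bob in their circles on the round board, and the narrow-plate tool in the circle and the setting bar flat in the rectangle on the rectangular board, every piece inside its own outline and the tools upright on their feet. The bar is packed between the cheeks of its rest, so you may need to slide it out endwise before you can grip its sides. Leave the jar and the brass ring where they are, and let go of everything at the end.

Things in the scene. Friction and masses are not known exactly. Their poses are not given: they have to be found in the camera images.
- wide_plate_mid (a point): Wide-plate measuring tool, dark steel, 66 mm tall, standing on the table: a flat disc foot of 60 mm diameter and 6 mm thick, a cone up to 16 mm height, then a round stem of 16 mm diameter to the top, to be gripped there. The point is on its axis, half-way up (33 mm above its underside); z is up along the stem.
- narrow_plate_mid (a point): Narrow-plate measuring tool, dark steel, 66 mm tall, standing: disc foot of 34 mm diameter and 8 mm thick, a cone up to 14 mm height, then a stem of 16 mm diameter to the top. The point is on its axis, half-way up (33 mm above its underside); z is up along the stem.
- bob_mid (a point): Cylinder bob, dark steel, 86 mm tall, standing, 0.18 to 0.28 kg: a cylinder of 40 mm diameter and 44 mm height, a short cone to 50 mm height, then a stem of 16 mm diameter to the top. The point is on its axis, half-way up (43 mm above its underside); z is up along the stem.
- bar_mid (a point): Setting bar, a plain aluminium block 40 mm wide (its x) by 100 mm long (its y) by 20 mm high, about 0.2 kg, lying on the table between the cheeks of its rest with 2 mm play on each side; its ends stick out about 7 mm and it slides freely endwise, either way. The point is its centre, 10 mm above its underside.
- bar_rest: Rest of the bar, fixed: two black parallel cheeks 86 mm long (its y), 14 mm thick and 18 mm high, 44 mm apart (inner faces at x = -22 and +22 mm), with no floor and both ends open. Origin midway between the cheeks on the table.
- round_board: Kit board, fixed: a flat round dark foam board in a grey shell, 184 mm diameter, top face 12 mm above the table, no rim. Origin at the centre of its underside. Two circles outlined in white on it: the 72 mm one at x = -42 mm, y = 0 of its frame is for the wide-plate tool, the 52 mm one at x = +46 mm, y = 0 for the bob. At yaw 0 its x points away from the robot.
- rect_board: Kit board, fixed: a flat rectangular dark foam board in a grey shell, 180 mm (its x) by 150 mm (its y), top face 12 mm above the table, no rim. Origin at the centre of its underside. Outlined in white: a rectangle 52 mm (x) by 112 mm (y) at x = -46 mm, y = 0 of its frame for the bar, lying along the board's y either way round, and a 46 mm circle at x = +52 mm, y = 0 for the narrow-plate tool. At yaw 0 its x points away from the robot.
- jar_mid (a point): Bystander: small amber glass jar with a white cap, 44 mm diameter, 58 mm tall, loose, to be left where it stands. The point is half-way up.
- ring_mid (a point): Bystander: brass ring lying flat, 48 mm outside and 30 mm inside diameter, 10 mm thick, loose, to be left where it lies. The point is its centre, half-way up.

How it is judged (in metres and radians):
At the end, for the whole second after the job is handed in: Each of the four pieces is at its own outline: centre within 12 mm along each board axis and 6 mm in height of resting there; tools upright and bar flat within 0.1 rad, bar along the board's y within 0.2 rad either way round; all released and at rest (x of wide_plate_mid in the frame of round_board between -0.054 and -0.03 m and y of wide_plate_mid in the frame of round_board between -0.012 and 0.012 m and z of wide_plate_mid in the frame of round_board between 0.039 and 0.051 m and x of bob_mid in the frame of round_board between 0.034 and 0.058 m and y of bob_mid in the frame of round_board between -0.012 and 0.012 m and z of bob_mid in the frame of round_board between 0.049 and 0.061 m and x of narrow_plate_mid in the frame of rect_board between 0.04 and 0.064 m and y of narrow_plate_mid in the frame of rect_board between -0.012 and 0.012 m and z of narrow_plate_mid in the frame of rect_board between 0.039 and 0.051 m and x of bar_mid in the frame of rect_board between -0.058 and -0.034 m and y of bar_mid in the frame of rect_board between -0.012 and 0.012 m and z of bar_mid in the frame of rect_board between 0.016 and 0.028 m and angle between each of wide_plate_mid, narrow_plate_mid, bob_mid, bar_mid's own z axis and vertical below 0.1 rad and angle between the y axis of bar_mid and the y axis of rect_board, either way round below 0.2 rad and linear speed of each of wide_plate, narrow_plate, bob, bar below 0.02 m/s); the robot touches nothing.
It fails at once if the jar or the brass ring is moved by more than 25 mm, or the jar tipped (distance of any of jar_mid, ring_mid from where it was at the start of the episode above 0.025 m or angle between jar_mid's own z axis and vertical above 0.4 rad).
It also fails if it takes over 128 s, if anything falls off the work surface, if the arm or the gripper's body presses on something with over 40 N, if the wrist force passes 120 N, or if a joint passes its speed limit or range.

## Robot

A 6-joint arm with a two-finger parallel gripper is mounted at the origin on the work surface. World frame = base frame: x ahead of the robot, y to its left, z up, the work surface at z = 0. Lengths are in m, angles in degrees, forces in N, time in s.
With the tool pointing down it reaches from about 0.35 to 0.925 m from the base axis. Payload 6.4 kg.
Tool frame: the origin (TCP) lies midway between the tips of the shut fingers; the grasp point (between the pads) lies 19 mm behind it; z points along the fingers, x is the direction in which the jaws open and shut, and the axes are right-handed (so a half turn about z gives the same grasp; the last joint's range is limited). The gripper opens to 94 mm and grips with 3 to 60 N. Pads are 16 mm wide; open, the fingers measure 119 mm over their backs; the gripper's body (75 mm by 177 mm) begins 78 mm behind the grasp point.
Start: joints at [58.436, 14.043, 89.255, -0, 76.702, -9.975], TCP at [0.239, 0.604, 0.205] pointing down, gripper open.
Joint ranges: [-179.41, 179.41], [-58.25, 129.5], [7.25, 145.43], [-54.29, 234.29], [11.92, 165.04], [-157.13, 157.13]. Speed limits (degrees/s): [147.25, 147.25, 180, 180, 180, 180].

## Interface

Orientations are given as a 3x3 rotation matrix whose columns are the frame's x, y, z axes.
In Python, from plant import manip, grab_frame, calibration, finder gives the robot as it stands.
- The arm moves only by the tool move_arm, never from a script. Its argument "steps" is a list of rows, each an object of numbers: "tx", "ty", "tz": the shift along the tool's x, y, z in mm; "ax", "ay", "az": the turn, a rotation vector about the tool's x, y, z in rad. A call has 1 to 5 rows; each row shifts and turns the commanded pose from where the row before left it, along the tool's axes as they then stand; what a row does not reach is not made up. A row lasts 1/8 s, in which the tool goes at most 62.5 mm and 10.7 degrees, less where a joint would pass 70% of its speed; a pose out of reach is approached as far as the arm can. A call with a gripper value outside its range is refused whole. "grip" is the opening in per cent of the stroke, from 0 (shut) to 100 (fully open), set as the call begins (left out, the last holds). The fingers move at their own pace and stop on an object; "newtons" is the grip in N (left out, the last holds). Time passes only in rows, so rows that do not move let the fingers close. It gives the time, the measured TCP pose, the force and the opening at its end, in the units of the state.
- manip.get_state(): the state, without advancing time (a new reading comes with each control period).
- grab_frame(name): name is "scene" or "top" or "wrist"; returns (picture, depth): 384x512x3 uint8, red, green, blue; 384x512 float32, m along the optical axis (not along the pixel's ray), 0 where there is no reading.
- calibration(name): a dict with "mtx" (3x3 intrinsics, pixels), "xyz" and "rotation" of the camera in the world; the wrist camera has in their place "tool_from_camera" (4x4, takes a point from camera to tool coordinates, whose origin is the TCP and whose axes are the tool frame's). Camera axes: x right, y down, z forward; pixel columns grow to the right and rows downward; lengths in m; the calibration is good to about 2 mm. A picture is of the moment at which its call begins: read the wrist's pose just before it. calibration takes no time and is no camera call.
- manip.hand_in(): hands the job in, once; it reports no verdict.
Trained networks look in the newest picture that a camera, given by its name, has taken for a name from the list of things; names that differ only in an ending like _2 or _b are one class to them, and where a whole thing is asked for, a point or a joint stands for the part that bears it (a point fixed in the world has none). Each returns a list of dicts, best first, with "conf" (0 to 1); they miss things now and then, are a little off and sometimes report something else, mostly with a low value. They report only what shows in the picture. A call takes as long as a camera call.
- finder.boxes_of(camera, thing): "point" ([column, row] in pixels, amid what is visible of it).
- finder.silhouettes(camera, thing): "mask" (384x512 bool, what is visible of it) and "point" ([column, row] in pixels, amid what is visible of it).
The state is a dict: "t": time; "q": joint angles; "qd": joint speeds; "tau": joint torques, N m; "eef_pos": TCP position; "tool_rot": TCP orientation; "force": force on the tool from outside, world axes, zero at the start; "wrist_torque": the same for the moment, N m; "grip_width": finger opening in m.
Only numpy, scipy, OpenCV 4.12 (cv2) and the standard library are available. Lean on these libraries where they do the work, as an engineer would, in place of code of your own. Each camera call takes 0.05 s, during which the arm holds its last target. There are 200 camera calls.

## Working session

There is one attempt and no reset: what is moved stays moved. The work goes in short steps, Python scripts to look and compute and a tool call to move; the robot and the scene stay as the last step left them, time stands still between calls to the robot, and variables do not carry over. Pictures are saved under pics/ and viewed, about 12 in all and at most 16, crops included, and the job is handed in when it is done.

Besides the shell and the picture viewer there is one more tool, called by a JSON object that holds its "op" and its "data", one argument or row to a line. move_arm: Moves the arm, as the interface text tells. Its arguments: {"type":"object","properties":{"steps":{"type":"array","items":{"type":"object","properties":{"tx":{"type":"number"},"ty":{"type":"number"},"tz":{"type":"number"},"ax":{"type":"number"},"ay":{"type":"number"},"az":{"type":"number"}}}},"grip":{"type":"number"},"newtons":{"type":"number"}},"required":["steps"]}

```bash
ls && mkdir -p pics && cat > h.py <<'E'
import numpy as np, cv2
from plant import manip, grab_frame, calibration, finder
def world(cam, uv, z=None, depth=None, st=None):
    c=calibration(cam); K=np.array(c["mtx"])
    if cam=="wrist":
        T=np.array(c["tool_from_camera"]); st=st or manip.get_state()
        R=np.array(st["tool_rot"]); p=np.array(st["eef_pos"])
        Rc=R@T[:3,:3]; pc=R@T[:3,3]+p
    else: Rc=np.array(c["rotation"]); pc=np.array(c["xyz"])
    uv=np.atleast_2d(uv).astype(float)
    r=np.c_[uv,np.ones(len(uv))]@np.linalg.inv(K).T
    rw=r@Rc.T
    s=(z-pc[2])/rw[:,2] if z is not None else np.asarray(depth)
    return pc+rw*np.reshape(s,(-1,1))
def save(n,im): cv2.imwrite(f"pics/{n}.png",im[:,:,::-1])
E
python3 - <<'E'
from h import *
np.set_printoptions(precision=4,suppress=True)
for c in("top","scene"):
    im,d=grab_frame(c); save(c,im); np.save(c+"_d.npy",d)
    print(c,calibration(c))
print(calibration("wrist"))
for t in "wide_plate_mid narrow_plate_mid bob_mid bar_mid bar_rest round_board rect_board jar_mid ring_mid".split():
    r=[]
    for s in finder.silhouettes("top",t)[:2]:
        if s["conf"]<.2: continue
        m=s["mask"]; dd=np.load("top_d.npy") if False else None
        grab=None
        ys,xs=np.nonzero(m); 
        r.append((round(s["conf"],2),np.round(s["point"],1),m.sum(),xs.min(),xs.max(),ys.min(),ys.max()))
    print(t,r)
print(manip.get_state())
E
```

```text
pics
top {'mtx': array([[448.5592,   0.    , 251.1464],
       [  0.    , 448.5592, 189.095 ],
       [  0.    ,   0.    ,   1.    ]]), 'xyz': array([ 0.4859, -0.018 ,  1.178 ]), 'rotation': array([[ 0.0187, -0.9964,  0.0822],
       [-0.9996, -0.017 ,  0.0217],
       [-0.0202, -0.0826, -0.9964]])}
scene {'mtx': array([[467.5741,   0.    , 256.2021],
       [  0.    , 467.5741, 187.4861],
       [  0.    ,   0.    ,   1.    ]]), 'xyz': array([1.166 , 0.5026, 0.8309]), 'rotation': array([[-0.6618,  0.5264, -0.5338],
       [ 0.7495,  0.4782, -0.4577],
       [ 0.0144, -0.703 , -0.711 ]])}
{'mtx': array([[322.6603,   0.    , 254.4578],
       [  0.    , 322.6603, 189.6294],
       [  0.    ,   0.    ,   1.    ]]), 'tool_from_camera': array([[ 1.    ,  0.0011, -0.0004, -0.0004],
       [-0.0009,  0.9731,  0.2305, -0.0663],
       [ 0.0007, -0.2305,  0.9731, -0.1792],
       [ 0.    ,  0.    ,  0.    ,  1.    ]])}
wide_plate_mid [(0.75, array([252.6, 238. ]), np.int64(388), np.int64(242), np.int64(263), np.int64(228), np.int64(249)), (0.3, array([207.3, 235.7]), np.int64(138), np.int64(
[... 918 characters left out ...]
 np.int64(299), np.int64(316), np.int64(232), np.int64(249))]
ring_mid [(0.75, array([206.5, 241. ]), np.int64(195), np.int64(200), np.int64(218), np.int64(232), np.int64(250))]
{'t': 0.55, 'q': array([58.4351, 14.0427, 89.2587, -0.0023, 76.7016, -9.9746]), 'qd': array([-0.0562, -0.0648,  0.1521,  0.0197,  0.0335,  0.0243]), 'tau': array([ -0.0004, -41.5522, -31.4641,   0.0685,   0.0292,  -0.    ]), 'eef_pos': array([0.2392, 0.6044, 0.2054]), 'tool_rot': array([[ 0.368 ,  0.9298,  0.    ],
       [ 0.9298, -0.368 , -0.0001],
       [-0.0001,  0.    , -1.    ]]), 'force': array([-0.7999,  0.0586,  0.5733]), 'wrist_torque': array([-0.0065,  0.0081, -0.0026]), 'grip_width': 0.09374713325166086}
```

```bash
python3 - <<'E'
import cv2
im=cv2.imread("pics/top.png")[125:265,90:430]
cv2.imwrite("pics/top_c.png",cv2.resize(im,None,fx=2.35,fy=2.35,interpolation=cv2.INTER_CUBIC))
E
```

```text
(no output)
```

View pics/top_c.png

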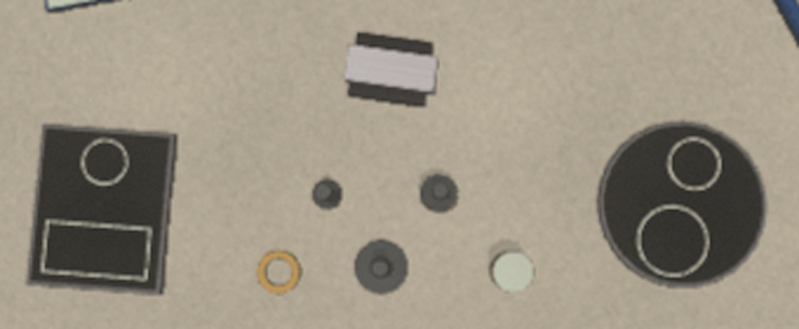

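View pics/scene.png

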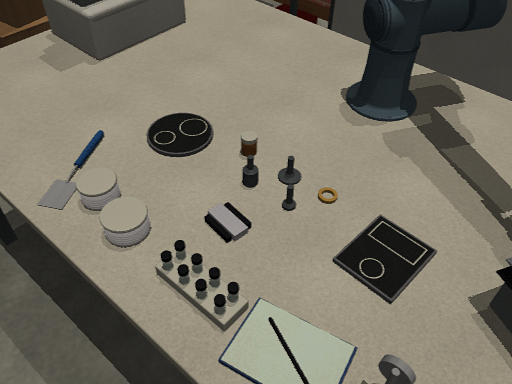

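```bash
python3 - <<'E'
from h import *
np.set_printoptions(precision=4,suppress=True)
im=cv2.imread("pics/top.png")[:,:,::-1]
c2=lambda x,y:(90+x/2.35,125+y/2.35)
for n,x,y,z in [("wide",381,266,.066),("narrow",326,190,.066),("bob",438,188,.086),("jar",512,271,.058),("ring",279,272,.005),("rest",390,68,.02),
 ("wc",673,241,.012),("bc",694,163,.012),("nc",105,162,.012),("rectc",96,249,.012)]: print(n,world("top",c2(x,y),z)[0])
for l in (.012,):
  for n,ps in [("barrect",[(46,220),(152,228),(148,280),(41,272)]),("board",[(43,125),(176,134),(162,293),(28,284)])]:
    print(n,world("top",[c2(*p) for p in ps],.012))
print("bar",world("top",[c2(*p) for p in [(348,43),(438,53),(434,93),(345,82)]],.02))
for n,z in [("round_board",.012),("rect_board",.012)]:
    m=finder.silhouettes("top",n)[0]["mask"].astype(np.uint8)
    c=max(cv2.findContours(m,0,1)[0],key=cv2.contourArea)
    r=cv2.minAreaRect(c); print(n,r, world("top",r[0],z))
E
```

```text
wide [0.4562 0.0015 0.066 ]
narrow [0.5349 0.0611 0.066 ]
bob [ 0.5381 -0.0564  0.086 ]
jar [ 0.4534 -0.1365  0.058 ]
ring [0.4458 0.1155 0.005 ]
rest [ 0.6735 -0.0036  0.02  ]
wc [ 0.4881 -0.3171  0.012 ]
bc [ 0.5743 -0.3405  0.012 ]
nc [0.5641 0.3123 0.012 ]
rectc [0.4674 0.3185 0.012 ]
barrect [[0.4984 0.3757 0.012 ]
 [0.4917 0.257  0.012 ]
 [0.4344 0.2594 0.012 ]
 [0.4409 0.3787 0.012 ]]
board [[0.6044 0.3838 0.012 ]
 [0.5968 0.234  0.012 ]
 [0.4205 0.2434 0.012 ]
 [0.4274 0.3925 0.012 ]]
bar [[ 0.7009  0.0436  0.02  ]
 [ 0.6912 -0.0566  0.02  ]
 [ 0.6464 -0.0528  0.02  ]
 [ 0.6571  0.046   0.02  ]]
round_board ((380.0, 212.0), (70.0, 70.0), 90.0) [[ 0.5283 -0.3266  0.012 ]]
rect_board ((132.95492553710938, 213.99591064453125), (57.6712646484375, 69.53144836425781), 5.19442892074585) [[0.5116 0.3148 0.012 ]]
```

{"op": "move_arm", "data": {
  "steps": [
    {"az":0.17,"tz":-8},
    {"az":0.17,"tz":-8},
    {"az":0.17,"tz":-8},
    {"az":0.17,"tz":-8},
    {"az":0.17,"tz":-8}
  ],
  "grip": 60
}}

```text
invalid input at $.steps[0]: expected keys tx, ty, tz, ax, ay, az
```

{"op": "move_arm", "data": {
  "steps": [
    {"az":0.17},
    {"az":0.174},
    {"tx":10,"ty":20},
    {"tx":17,"ty":38},
    {"tx":17,"ty":38}
  ]
}}

```text
invalid input at $.steps[0]: expected keys tx, ty, tz, ax, ay, az
```

{"op": "move_arm", "data": {
  "steps": [
    {"tx":17,"ty":40},
    {"tx":17,"ty":40},
    {"tx":17,"ty":40},
    {"tx":17,"ty":40},
    {"tx":17,"ty":40}
  ]
}}

```text
invalid input at $.steps[0]: expected keys tx, ty, tz, ax, ay, az
```

{"op": "move_arm", "data": {
  "steps": [
    {"tx":17,"ty":40},
    {"tx":17,"ty":40},
    {"tx":17,"ty":40},
    {"tx":17,"ty":40},
    {"tx":17,"ty":40}
  ]
}}

```text
invalid input at $.steps[0]: expected keys tx, ty, tz, ax, ay, az
```

{"op": "move_arm", "data": {
  "steps": [
    {"tx":17,"ty":40},
    {"tx":17,"ty":40},
    {"ty":30},
    {},
    {}
  ]
}}

```text
invalid input at $.steps[0]: expected keys tx, ty, tz, ax, ay, az
```

All six keys are needed in every row.

{"op": "move_arm", "data": {
  "steps": [
    {"tx":0,"ty":0,"tz":-8,"ax":0,"ay":0,"az":0.17},
    {"tx":0,"ty":0,"tz":-8,"ax":0,"ay":0,"az":0.17},
    {"tx":0,"ty":0,"tz":-8,"ax":0,"ay":0,"az":0.17},
    {"tx":0,"ty":0,"tz":-8,"ax":0,"ay":0,"az":0.17},
    {"tx":0,"ty":0,"tz":-8,"ax":0,"ay":0,"az":0.17}
  ],
  "grip": 60
}}

```text
t: 1.27
eef_pos: [0.2391, 0.6044, 0.2458]
tool_rot: [[0.943, 0.332, 0.0], [0.332, -0.943, 0.0], [0.0, -0.0, -1.0]]
force: [-0.0, -0.9, 0.6]
grip_width: 0.0563
```

{"op": "move_arm", "data": {
  "steps": [
    {"tx":0,"ty":0,"tz":0,"ax":0,"ay":0,"az":0.17},
    {"tx":0,"ty":0,"tz":0,"ax":0,"ay":0,"az":0.174},
    {"tx":10,"ty":20,"tz":0,"ax":0,"ay":0,"az":0},
    {"tx":17,"ty":38,"tz":0,"ax":0,"ay":0,"az":0},
    {"tx":17,"ty":38,"tz":0,"ax":0,"ay":0,"az":0}
  ]
}}

```text
t: 1.9
eef_pos: [0.2835, 0.5075, 0.2455]
tool_rot: [[1.0, 0.001, 0.0], [0.001, -1.0, 0.0], [0.0, -0.0, -1.0]]
force: [-0.0, -0.3, -0.0]
grip_width: 0.0565
```

{"op": "move_arm", "data": {
  "steps": [
    {"tx":17,"ty":40,"tz":0,"ax":0,"ay":0,"az":0},
    {"tx":17,"ty":40,"tz":0,"ax":0,"ay":0,"az":0},
    {"tx":17,"ty":40,"tz":0,"ax":0,"ay":0,"az":0},
    {"tx":17,"ty":40,"tz":0,"ax":0,"ay":0,"az":0},
    {"tx":17,"ty":40,"tz":0,"ax":0,"ay":0,"az":0}
  ]
}}

```text
t: 2.52
eef_pos: [0.3686, 0.3071, 0.2457]
tool_rot: [[1.0, 0.0, 0.001], [0.0, -1.0, 0.0], [0.001, -0.0, -1.0]]
force: [0.4, -0.0, 0.2]
grip_width: 0.0563
```

{"op": "move_arm", "data": {
  "steps": [
    {"tx":17,"ty":40,"tz":0,"ax":0,"ay":0,"az":0},
    {"tx":17,"ty":40,"tz":0,"ax":0,"ay":0,"az":0},
    {"tx":17,"ty":40,"tz":0,"ax":0,"ay":0,"az":0},
    {"tx":17,"ty":40,"tz":0,"ax":0,"ay":0,"az":0},
    {"tx":17,"ty":40,"tz":0,"ax":0,"ay":0,"az":0}
  ]
}}

```text
t: 3.15
eef_pos: [0.4536, 0.107, 0.2458]
tool_rot: [[1.0, -0.0, 0.001], [-0.0, -1.0, 0.0], [0.001, -0.0, -1.0]]
force: [0.8, -0.2, 0.1]
grip_width: 0.0563
```

{"op": "move_arm", "data": {
  "steps": [
    {"tx":20,"ty":40,"tz":0,"ax":0,"ay":0,"az":0},
    {"tx":20,"ty":40,"tz":0,"ax":0,"ay":0,"az":0},
    {"tx":0,"ty":30,"tz":0,"ax":0,"ay":0,"az":0},
    {"tx":0,"ty":0,"tz":0,"ax":0,"ay":0,"az":0},
    {"tx":0,"ty":0,"tz":0,"ax":0,"ay":0,"az":0}
  ]
}}

```text
t: 3.78
eef_pos: [0.493, -0.001, 0.2455]
tool_rot: [[1.0, 0.0, 0.0], [0.0, -1.0, 0.0], [0.0, -0.0, -1.0]]
force: [0.0, -0.1, 0.5]
grip_width: 0.0565
```

```bash
cat >> h.py <<'E'
def cloud():
    st=manip.get_state(); im,d=grab_frame("wrist")
    v,u=np.mgrid[:384,:512]
    P=world("wrist",np.c_[u.ravel(),v.ravel()],depth=d.ravel(),st=st).reshape(384,512,3); P[d==0]=np.nan
    return st,im,P
def stems(P,zlo,zhi):
    m=((P[...,2]>zlo)&(P[...,2]<zhi)).astype(np.uint8)
    n,l,s,c=cv2.connectedComponentsWithStats(m)
    for i in range(1,n):
        if s[i,4]>60:
            q=P[l==i]; print(zlo,s[i,4],c[i].round(),"mean",q.mean(0).round(4),"mid",((q.min(0)+q.max(0))/2).round(4),"ext",np.ptp(q,0).round(4))
E
python3 - <<'E'
from h import *
st,im,P=cloud(); save("w1",im)
stems(P,.060,.069); stems(P,.081,.089); stems(P,.016,.024)
E
```

```text
0.06 176 [293. 113.] mean [0.5351 0.0653 0.0657] mid [0.5348 0.0651 0.0643] ext [0.015  0.0148 0.007 ]
0.06 162 [222. 169.] mean [0.4564 0.0042 0.0659] mid [0.4563 0.0042 0.0648] ext [0.0157 0.0152 0.0082]
0.081 165 [295. 226.] mean [ 0.5376 -0.0564  0.0858] mid [ 0.5375 -0.0567  0.0844] ext [0.0146 0.0151 0.0064]
0.016 374 [505. 143.] mean [0.805  0.0287 0.0197] mid [0.805  0.0323 0.02  ] ext [0.0039 0.1042 0.008 ]
0.016 3203 [403. 167.] mean [ 0.6813 -0.0022  0.0193] mid [ 0.6829 -0.0029  0.0193] ext [0.0662 0.1029 0.0067]
0.016 711 [375. 163.] mean [0.6467 0.0025 0.0178] mid [0.6468 0.001  0.0181] ext [0.0229 0.085  0.0042]
0.016 148 [492. 253.] mean [ 0.8138 -0.1189  0.0204] mid [ 0.8191 -0.1203  0.02  ] ext [0.0441 0.0238 0.0079]
0.016 70 [228. 253.] mean [ 0.4579 -0.1198  0.02  ] mid [ 0.456  -0.1233  0.0201] ext [0.0379 0.0151 0.0077]
```

View pics/w1.png

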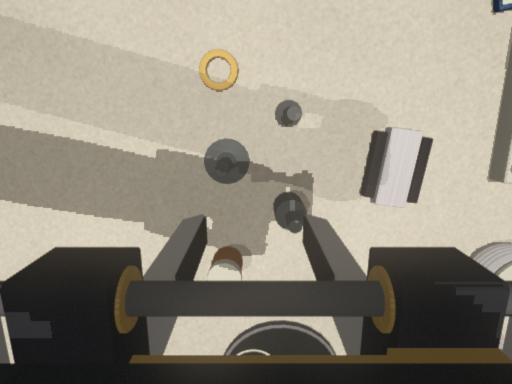

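{"op": "move_arm", "data": {
  "steps": [
    {"tx":22,"ty":27,"tz":0,"ax":0,"ay":0,"az":0},
    {"tx":22.6,"ty":28.5,"tz":20,"ax":0,"ay":0,"az":0},
    {"tx":0,"ty":0,"tz":40,"ax":0,"ay":0,"az":0},
    {"tx":0,"ty":0,"tz":45,"ax":0,"ay":0,"az":0},
    {"tx":0,"ty":0,"tz":45,"ax":0,"ay":0,"az":0}
  ]
}}

```text
t: 4.45
eef_pos: [0.5379, -0.0558, 0.0944]
tool_rot: [[1.0, 0.002, 0.001], [0.002, -1.0, -0.0], [0.001, 0.0, -1.0]]
force: [0.4, 0.2, 0.7]
grip_width: 0.0566
```

{"op": "move_arm", "data": {
  "steps": [
    {"tx":0,"ty":0,"tz":25,"ax":0,"ay":0,"az":0},
    {"tx":0,"ty":0,"tz":16.5,"ax":0,"ay":0,"az":0},
    {"tx":0,"ty":0,"tz":0,"ax":0,"ay":0,"az":0}
  ]
}}

```text
t: 4.82
eef_pos: [0.5372, -0.0562, 0.0533]
tool_rot: [[1.0, 0.001, -0.002], [0.001, -1.0, 0.001], [-0.002, -0.001, -1.0]]
force: [-0.2, -0.3, -0.5]
grip_width: 0.0566
```

{"op": "move_arm", "data": {
  "steps": [
    {"tx":0,"ty":0,"tz":0,"ax":0,"ay":0,"az":0},
    {"tx":0,"ty":0,"tz":0,"ax":0,"ay":0,"az":0},
    {"tx":0,"ty":0,"tz":0,"ax":0,"ay":0,"az":0},
    {"tx":0,"ty":0,"tz":0,"ax":0,"ay":0,"az":0},
    {"tx":0,"ty":0,"tz":0,"ax":0,"ay":0,"az":0}
  ],
  "grip": 0,
  "newtons": 40
}}

```text
t: 5.45
eef_pos: [0.5379, -0.0572, 0.0542]
tool_rot: [[1.0, -0.0, 0.0], [-0.0, -1.0, -0.0], [0.0, 0.0, -1.0]]
force: [-0.5, 0.4, 0.8]
grip_width: 0.0149
```

{"op": "move_arm", "data": {
  "steps": [
    {"tx":0,"ty":0,"tz":-15,"ax":0,"ay":0,"az":0},
    {"tx":0,"ty":0,"tz":-35,"ax":0,"ay":0,"az":0},
    {"tx":0,"ty":0,"tz":-45,"ax":0,"ay":0,"az":0},
    {"tx":0,"ty":0,"tz":-45,"ax":0,"ay":0,"az":0},
    {"tx":0,"ty":20,"tz":-30,"ax":0,"ay":0,"az":0}
  ]
}}

```text
t: 6.08
eef_pos: [0.5381, -0.0766, 0.227]
tool_rot: [[1.0, 0.002, 0.003], [0.002, -1.0, -0.001], [0.003, 0.001, -1.0]]
force: [0.2, -0.4, -3.3]
grip_width: 0.0146
```

{"op": "move_arm", "data": {
  "steps": [
    {"tx":-4,"ty":35,"tz":0,"ax":0,"ay":0,"az":0},
    {"tx":-4,"ty":50,"tz":0,"ax":0,"ay":0,"az":0},
    {"tx":-4,"ty":50,"tz":0,"ax":0,"ay":0,"az":0},
    {"tx":-4,"ty":50,"tz":0,"ax":0,"ay":0,"az":0},
    {"tx":-2,"ty":50,"tz":0,"ax":0,"ay":0,"az":0}
  ]
}}

```text
t: 6.7
eef_pos: [0.5192, -0.3134, 0.2244]
tool_rot: [[1.0, -0.0, -0.0], [-0.0, -1.0, 0.0], [-0.0, -0.0, -1.0]]
force: [-0.1, -0.3, -1.8]
grip_width: 0.0147
```

{"op": "move_arm", "data": {
  "steps": [
    {"tx":0,"ty":50,"tz":0,"ax":0,"ay":0,"az":0},
    {"tx":0,"ty":38,"tz":0,"ax":0,"ay":0,"az":0},
    {"tx":0,"ty":0,"tz":0,"ax":0,"ay":0,"az":0},
    {"tx":0,"ty":0,"tz":0,"ax":0,"ay":0,"az":0}
  ]
}}

```text
t: 7.2
eef_pos: [0.5196, -0.3993, 0.2239]
tool_rot: [[1.0, 0.0, -0.0], [0.0, -1.0, 0.001], [-0.0, -0.001, -1.0]]
force: [0.3, 0.6, -1.8]
grip_width: 0.0149
```

```bash
cat >> h.py <<'E'
def outlines(im,P,st):
    """fit closed white outlines lying on a dark board (z 12 mm)"""
    g=cv2.cvtColor(im,cv2.COLOR_RGB2GRAY)
    b=((g<70)&(abs(P[...,2]-.012)<.006)).astype(np.uint8)
    cs,h=cv2.findContours(b,cv2.RETR_CCOMP,cv2.CHAIN_APPROX_NONE)
    for c in cs:
        if cv2.contourArea(c)<600: continue
        q=world("wrist",c[:,0],z=.012,st=st)[:,:2]*1000
        (cx,cy),(w,hh),a=cv2.minAreaRect(q.astype(np.float32)); e=cv2.fitEllipse(q.astype(np.float32))
        print("area",cv2.contourArea(c),"px",c[:,0].mean(0).round(),"rect",np.round([cx,cy,w,hh,a],1),"ell",np.round([*e[0],*e[1],e[2]],1))
E
python3 - <<'E'
from h import *
st,im,P=cloud(); save("w2",im); np.save("P2.npy",P)
outlines(im,P,st); print(st["eef_pos"],st["force"],st["grip_width"])
E
```

```text
area 1342.0 px [302. 118.] rect [ 5.751e+02 -3.391e+02  4.870e+01  4.850e+01  1.000e-01] ell [ 575.3 -339.2   48.3   48.5  177.4]
area 2794.0 px [230.  97.] rect [ 4.907e+02 -3.150e+02  6.790e+01  6.850e+01  1.000e-01] ell [ 490.7 -315.5   67.7   68.9  141.3]
area 13055.5 px [257. 104.] rect [ 532.2 -327.7  171.5  168.1   59. ] ell [ 533.8 -328.2  165.5  168.   153. ]
area 2170.0 px [302. 118.] rect [ 575.6 -339.2   61.9   60.7   46.1] ell [ 575.6 -339.3   61.4   61.7  105.3]
[ 0.51959908 -0.39925363  0.22385826] [ 0.3352063   0.60240838 -1.80879802] 0.014919556916082157
```

View pics/w2.png

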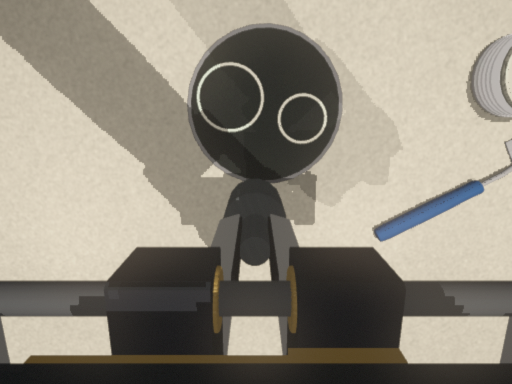

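{"op": "move_arm", "data": {
  "steps": [
    {"tx":20,"ty":-20,"tz":0,"ax":0,"ay":0,"az":0},
    {"tx":20,"ty":-20,"tz":20,"ax":0,"ay":0,"az":0},
    {"tx":15.6,"ty":-20,"tz":25,"ax":0,"ay":0,"az":0},
    {"tx":0,"ty":0,"tz":40,"ax":0,"ay":0,"az":0},
    {"tx":0,"ty":0,"tz":40,"ax":0,"ay":0,"az":0}
  ]
}}

```text
t: 7.88
eef_pos: [0.576, -0.3382, 0.0985]
tool_rot: [[1.0, 0.003, 0.001], [0.003, -1.0, -0.0], [0.001, 0.0, -1.0]]
force: [0.2, -1.3, -3.4]
grip_width: 0.015
```

{"op": "move_arm", "data": {
  "steps": [
    {"tx":0,"ty":0,"tz":15,"ax":0,"ay":0,"az":0},
    {"tx":0,"ty":0,"tz":10,"ax":0,"ay":0,"az":0},
    {"tx":0,"ty":0,"tz":3,"ax":0,"ay":0,"az":0},
    {"tx":0,"ty":0,"tz":2,"ax":0,"ay":0,"az":0},
    {"tx":0,"ty":0,"tz":1,"ax":0,"ay":0,"az":0}
  ]
}}

```text
t: 8.5
eef_pos: [0.5758, -0.3406, 0.069]
tool_rot: [[1.0, -0.0, 0.001], [-0.0, -1.0, -0.001], [0.001, 0.001, -1.0]]
force: [0.9, -0.0, -2.5]
grip_width: 0.0145
```

{"op": "move_arm", "data": {
  "steps": [
    {"tx":0,"ty":0,"tz":1,"ax":0,"ay":0,"az":0},
    {"tx":0,"ty":0,"tz":1,"ax":0,"ay":0,"az":0},
    {"tx":0,"ty":0,"tz":0.5,"ax":0,"ay":0,"az":0},
    {"tx":0,"ty":0,"tz":0,"ax":0,"ay":0,"az":0}
  ]
}}

```text
t: 9.0
eef_pos: [0.5756, -0.3403, 0.0662]
tool_rot: [[1.0, 0.0, 0.0], [0.0, -1.0, -0.0], [0.0, 0.0, -1.0]]
force: [-1.8, 0.8, 3.5]
grip_width: 0.0149
```

{"op": "move_arm", "data": {
  "steps": [
    {"tx":0,"ty":0,"tz":0,"ax":0,"ay":0,"az":0},
    {"tx":0,"ty":0,"tz":0,"ax":0,"ay":0,"az":0},
    {"tx":0,"ty":0,"tz":0,"ax":0,"ay":0,"az":0},
    {"tx":0,"ty":0,"tz":0,"ax":0,"ay":0,"az":0}
  ],
  "grip": 50
}}

```text
t: 9.5
eef_pos: [0.5754, -0.3401, 0.0654]
tool_rot: [[1.0, 0.0, 0.0], [0.0, -1.0, -0.0], [0.0, 0.0, -1.0]]
force: [-0.8, 0.2, -0.2]
grip_width: 0.0462
```

{"op": "move_arm", "data": {
  "steps": [
    {"tx":0,"ty":0,"tz":-15,"ax":0,"ay":0,"az":0},
    {"tx":0,"ty":0,"tz":-30,"ax":0,"ay":0,"az":0},
    {"tx":0,"ty":0,"tz":-45,"ax":0,"ay":0,"az":0},
    {"tx":-20,"ty":-20,"tz":0,"ax":0,"ay":0,"az":0},
    {"tx":-20,"ty":-40,"tz":0,"ax":0,"ay":0,"az":0}
  ]
}}

```text
t: 10.12
eef_pos: [0.5356, -0.2809, 0.1578]
tool_rot: [[1.0, -0.002, 0.003], [-0.002, -1.0, -0.002], [0.003, 0.002, -1.0]]
force: [0.2, 0.4, -0.4]
grip_width: 0.0471
```

{"op": "move_arm", "data": {
  "steps": [
    {"tx":-20,"ty":-50,"tz":0,"ax":0,"ay":0,"az":0},
    {"tx":-20,"ty":-50,"tz":0,"ax":0,"ay":0,"az":0},
    {"tx":-20,"ty":-50,"tz":0,"ax":0,"ay":0,"az":0},
    {"tx":-20,"ty":-50,"tz":0,"ax":0,"ay":0,"az":0},
    {"tx":0,"ty":-40,"tz":0,"ax":0,"ay":0,"az":0}
  ]
}}

```text
t: 10.75
eef_pos: [0.4546, -0.0385, 0.1565]
tool_rot: [[1.0, -0.0, 0.002], [-0.0, -1.0, -0.001], [0.002, 0.001, -1.0]]
force: [1.3, 0.8, -0.3]
grip_width: 0.0471
```

{"op": "move_arm", "data": {
  "steps": [
    {"tx":0,"ty":-20,"tz":0,"ax":0,"ay":0,"az":0},
    {"tx":0,"ty":0,"tz":0,"ax":0,"ay":0,"az":0},
    {"tx":0,"ty":0,"tz":0,"ax":0,"ay":0,"az":0}
  ]
}}

```text
t: 11.12
eef_pos: [0.4557, -0.0207, 0.1561]
tool_rot: [[1.0, -0.0, 0.001], [-0.0, -1.0, -0.001], [0.001, 0.001, -1.0]]
force: [-0.1, -0.1, 0.1]
grip_width: 0.0471
```

```bash
python3 - <<'E'
from h import *
st,im,P=cloud(); print(st["eef_pos"]); save("w3",im)
stems(P,.060,.069)
E
```

```text
[ 0.45572752 -0.02074398  0.15608757]
0.06 351 [353.  87.] mean [0.5345 0.0652 0.0656] mid [0.5349 0.0655 0.0642] ext [0.0156 0.0153 0.0077]
0.06 286 [255. 163.] mean [0.4561 0.0042 0.0658] mid [0.4562 0.004  0.064 ] ext [0.0153 0.0153 0.0075]
```

{"op": "move_arm", "data": {
  "steps": [
    {"tx":0,"ty":-15,"tz":0,"ax":0,"ay":0,"az":0},
    {"tx":0.4,"ty":-9.9,"tz":20,"ax":0,"ay":0,"az":0},
    {"tx":0,"ty":0,"tz":40,"ax":0,"ay":0,"az":0},
    {"tx":0,"ty":0,"tz":40,"ax":0,"ay":0,"az":0},
    {"tx":0,"ty":0,"tz":20,"ax":0,"ay":0,"az":0}
  ]
}}

```text
t: 11.8
eef_pos: [0.4542, 0.0055, 0.0332]
tool_rot: [[1.0, -0.0, -0.003], [-0.0, -1.0, 0.001], [-0.003, -0.001, -1.0]]
force: [-0.0, -0.2, 0.1]
grip_width: 0.0466
```

{"op": "move_arm", "data": {
  "steps": [
    {"tx":0,"ty":0,"tz":0,"ax":0,"ay":0,"az":0},
    {"tx":0,"ty":0,"tz":0,"ax":0,"ay":0,"az":0}
  ]
}}

```text
t: 12.05
eef_pos: [0.4566, 0.0047, 0.0364]
tool_rot: [[1.0, -0.0, 0.001], [-0.0, -1.0, -0.0], [0.001, 0.0, -1.0]]
force: [-0.5, -0.2, -0.3]
grip_width: 0.0473
```

{"op": "move_arm", "data": {
  "steps": [
    {"tx":0,"ty":0,"tz":0,"ax":0,"ay":0,"az":0},
    {"tx":0,"ty":0,"tz":0,"ax":0,"ay":0,"az":0},
    {"tx":0,"ty":0,"tz":0,"ax":0,"ay":0,"az":0},
    {"tx":0,"ty":0,"tz":0,"ax":0,"ay":0,"az":0},
    {"tx":0,"ty":0,"tz":0,"ax":0,"ay":0,"az":0}
  ],
  "grip": 0
}}

```text
t: 12.68
eef_pos: [0.456, 0.0048, 0.0357]
tool_rot: [[1.0, -0.0, 0.0], [-0.0, -1.0, -0.0], [0.0, 0.0, -1.0]]
force: [-0.5, 0.2, 0.9]
grip_width: 0.0147
```

{"op": "move_arm", "data": {
  "steps": [
    {"tx":0,"ty":0,"tz":-15,"ax":0,"ay":0,"az":0},
    {"tx":0,"ty":0,"tz":-35,"ax":0,"ay":0,"az":0},
    {"tx":0,"ty":0,"tz":-45,"ax":0,"ay":0,"az":0},
    {"tx":0,"ty":20,"tz":-25,"ax":0,"ay":0,"az":0},
    {"tx":0,"ty":40,"tz":0,"ax":0,"ay":0,"az":0}
  ]
}}

```text
t: 13.3
eef_pos: [0.4574, -0.0557, 0.159]
tool_rot: [[1.0, 0.003, 0.006], [0.003, -1.0, -0.002], [0.006, 0.002, -1.0]]
force: [0.3, -0.0, -1.0]
grip_width: 0.0152
```

{"op": "move_arm", "data": {
  "steps": [
    {"tx":8,"ty":45,"tz":0,"ax":0,"ay":0,"az":0},
    {"tx":8,"ty":45,"tz":0,"ax":0,"ay":0,"az":0},
    {"tx":8,"ty":45,"tz":0,"ax":0,"ay":0,"az":0},
    {"tx":8,"ty":45,"tz":0,"ax":0,"ay":0,"az":0},
    {"tx":2,"ty":45,"tz":0,"ax":0,"ay":0,"az":0}
  ]
}}

```text
t: 13.92
eef_pos: [0.4898, -0.2816, 0.1562]
tool_rot: [[1.0, 0.0, 0.0], [0.0, -1.0, -0.0], [0.0, 0.0, -1.0]]
force: [0.2, 0.9, -0.4]
grip_width: 0.0143
```

{"op": "move_arm", "data": {
  "steps": [
    {"tx":0,"ty":25,"tz":0,"ax":0,"ay":0,"az":0},
    {"tx":0,"ty":10,"tz":20,"ax":0,"ay":0,"az":0},
    {"tx":0,"ty":0,"tz":20,"ax":0,"ay":0,"az":0},
    {"tx":0,"ty":0,"tz":0,"ax":0,"ay":0,"az":0}
  ]
}}

```text
t: 14.42
eef_pos: [0.488, -0.3123, 0.1119]
tool_rot: [[1.0, 0.001, -0.005], [0.001, -1.0, 0.005], [-0.005, -0.005, -1.0]]
force: [0.1, -0.5, -1.8]
grip_width: 0.0149
```

{"op": "move_arm", "data": {
  "steps": [
    {"tx":0,"ty":0,"tz":25,"ax":0,"ay":0,"az":0},
    {"tx":0,"ty":0,"tz":25,"ax":0,"ay":0,"az":0},
    {"tx":0,"ty":0,"tz":12,"ax":0,"ay":0,"az":0},
    {"tx":0,"ty":0,"tz":2,"ax":0,"ay":0,"az":0},
    {"tx":0,"ty":0,"tz":1,"ax":0,"ay":0,"az":0}
  ]
}}

```text
t: 15.05
eef_pos: [0.4904, -0.3155, 0.0514]
tool_rot: [[1.0, 0.0, 0.001], [0.0, -1.0, -0.001], [0.001, 0.001, -1.0]]
force: [0.9, -0.3, -1.1]
grip_width: 0.0146
```

{"op": "move_arm", "data": {
  "steps": [
    {"tx":0,"ty":0,"tz":1,"ax":0,"ay":0,"az":0},
    {"tx":0,"ty":0,"tz":1,"ax":0,"ay":0,"az":0},
    {"tx":0,"ty":0,"tz":0.6,"ax":0,"ay":0,"az":0},
    {"tx":0,"ty":0,"tz":0,"ax":0,"ay":0,"az":0}
  ]
}}

```text
t: 15.55
eef_pos: [0.4897, -0.3152, 0.0479]
tool_rot: [[1.0, -0.0, -0.0], [-0.0, -1.0, 0.0], [-0.0, -0.0, -1.0]]
force: [-0.3, -0.4, -1.1]
grip_width: 0.0147
```

{"op": "move_arm", "data": {
  "steps": [
    {"tx":0,"ty":0,"tz":1,"ax":0,"ay":0,"az":0},
    {"tx":0,"ty":0,"tz":0,"ax":0,"ay":0,"az":0}
  ]
}}

```text
t: 15.8
eef_pos: [0.4899, -0.3153, 0.0477]
tool_rot: [[1.0, 0.0, -0.0], [0.0, -1.0, 0.0], [-0.0, -0.0, -1.0]]
force: [-1.9, 2.3, 5.5]
grip_width: 0.0153
```

{"op": "move_arm", "data": {
  "steps": [
    {"tx":0,"ty":0,"tz":0,"ax":0,"ay":0,"az":0},
    {"tx":0,"ty":0,"tz":0,"ax":0,"ay":0,"az":0},
    {"tx":0,"ty":0,"tz":0,"ax":0,"ay":0,"az":0},
    {"tx":0,"ty":0,"tz":0,"ax":0,"ay":0,"az":0}
  ],
  "grip": 45
}}

```text
t: 16.3
eef_pos: [0.4897, -0.3152, 0.0467]
tool_rot: [[1.0, -0.0, -0.0], [-0.0, -1.0, 0.0], [-0.0, -0.0, -1.0]]
force: [-0.0, 0.2, -0.4]
grip_width: 0.042
```

{"op": "move_arm", "data": {
  "steps": [
    {"tx":0,"ty":0,"tz":-15,"ax":0,"ay":0,"az":0},
    {"tx":0,"ty":0,"tz":-35,"ax":0,"ay":0,"az":0},
    {"tx":0,"ty":0,"tz":-45,"ax":0,"ay":0,"az":0},
    {"tx":0,"ty":30,"tz":-45,"ax":0,"ay":0,"az":0},
    {"tx":20,"ty":50,"tz":-40,"ax":0,"ay":0,"az":0}
  ]
}}

```text
t: 16.92
eef_pos: [0.5087, -0.3921, 0.228]
tool_rot: [[1.0, 0.001, 0.002], [0.001, -1.0, -0.002], [0.002, 0.002, -1.0]]
force: [0.1, -0.7, -0.1]
grip_width: 0.0421
```

{"op": "move_arm", "data": {
  "steps": [
    {"tx":10,"ty":10,"tz":0,"ax":0,"ay":0,"az":0},
    {"tx":0,"ty":0,"tz":0,"ax":0,"ay":0,"az":0},
    {"tx":0,"ty":0,"tz":0,"ax":0,"ay":0,"az":0}
  ]
}}

```text
t: 17.3
eef_pos: [0.5179, -0.4009, 0.2237]
tool_rot: [[1.0, 0.0, -0.001], [0.0, -1.0, 0.001], [-0.001, -0.001, -1.0]]
force: [0.1, 0.2, 0.2]
grip_width: 0.0425
```

```bash
python3 - <<'E'
from h import *
st,im,P=cloud(); print(st["eef_pos"],st["t"]); save("w4",im)
stems(P,.070,.081);stems(P,.092,.101);outlines(im,P,st)
E
```

```text
[ 0.51791671 -0.40085525  0.2236744 ] 17.3
0.07 228 [226.  94.] mean [ 0.49   -0.3165  0.0778] mid [ 0.49   -0.3164  0.0754] ext [0.0155 0.0158 0.0091]
0.092 248 [316. 119.] mean [ 0.5749 -0.3403  0.0977] mid [ 0.5753 -0.3405  0.0961] ext [0.0156 0.0154 0.0074]
area 13084.0 px [260. 103.] rect [ 533.2 -327.8  171.8  166.8   61.2] ell [ 534.3 -328.3  164.7  168.5  155.6]
area 2164.0 px [303. 117.] rect [ 575.4 -339.1   61.7   60.6   46.1] ell [ 575.3 -339.2   61.1   61.5  139.5]
```

View pics/w4.png

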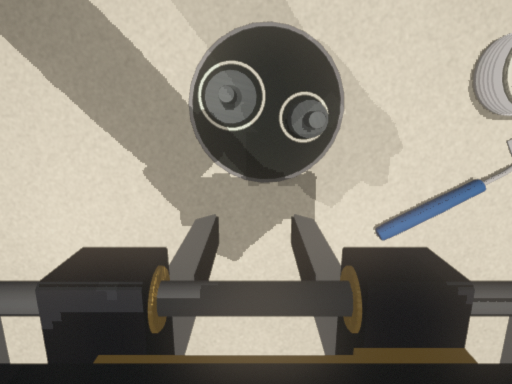

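{"op": "move_arm", "data": {
  "steps": [
    {"tx":10,"ty":-25,"tz":0,"ax":0,"ay":0,"az":0},
    {"tx":25,"ty":-45,"tz":0,"ax":0,"ay":0,"az":0},
    {"tx":25,"ty":-45,"tz":0,"ax":0,"ay":0,"az":0},
    {"tx":25,"ty":-45,"tz":0,"ax":0,"ay":0,"az":0},
    {"tx":25,"ty":-45,"tz":0,"ax":0,"ay":0,"az":0}
  ],
  "grip": 0
}}

```text
t: 17.98
eef_pos: [0.6283, -0.1945, 0.2239]
tool_rot: [[1.0, 0.0, -0.001], [0.0, -1.0, 0.0], [-0.001, -0.0, -1.0]]
force: [-0.1, -0.7, -0.2]
grip_width: 0.0005
```

{"op": "move_arm", "data": {
  "steps": [
    {"tx":25,"ty":-45,"tz":0,"ax":0,"ay":0,"az":0},
    {"tx":15,"ty":-31,"tz":0,"ax":0,"ay":0,"az":0},
    {"tx":0,"ty":0,"tz":0,"ax":0,"ay":0,"az":0},
    {"tx":0,"ty":0,"tz":0,"ax":0,"ay":0,"az":0}
  ]
}}

```text
t: 18.48
eef_pos: [0.6677, -0.1211, 0.2239]
tool_rot: [[1.0, 0.0, -0.001], [0.0, -1.0, -0.0], [-0.001, 0.0, -1.0]]
force: [-0.8, -0.2, 0.2]
grip_width: 0.0005
```

```bash
cat >> h.py <<'E'
def bar(im,P,zlo,zhi,near):
    g=cv2.cvtColor(im,cv2.COLOR_RGB2GRAY)
    m=((g>95)&(P[...,2]>zlo)&(P[...,2]<zhi)).astype(np.uint8)
    n,l,s,c=cv2.connectedComponentsWithStats(m)
    for i in range(1,n):
        q=P[l==i]
        if s[i,4]>500 and np.hypot(*(q.mean(0)[:2]-near))<.1:
            print(s[i,4],c[i].round(),q.mean(0).round(4),np.round(cv2.minAreaRect((q[:,:2]*1000).astype(np.float32))[0:2],1).tolist() if 0 else cv2.minAreaRect((q[:,:2]*1000).astype(np.float32)))
E
python3 - <<'E'
from h import *
st,im,P=cloud(); print(st["eef_pos"],st["t"],st["grip_width"]); save("w5",im)
bar(im,P,.015,.025,[.674,-.004])
E
```

```text
[ 0.66771405 -0.12108663  0.22388052] 18.475 0.0005133888180190092
3358 [262.  64.] [ 0.6759 -0.002   0.0199] ((675.7761840820312, -3.2756080627441406), (100.06441497802734, 40.10368728637695), 82.64546966552734)
```

View pics/w5.png

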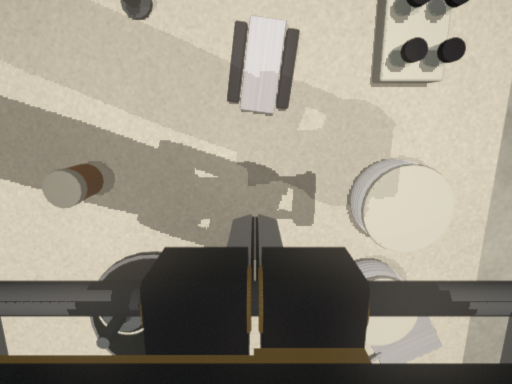

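```bash
python3 - <<'E'
from h import *
st,im,P=cloud()
m=(P[...,0]>.72)&(P[...,1]>-.2)&(P[...,2]>.03)&(P[...,2]<.15)
q=P[m]
for a,b in ((-.2,-.12),(-.12,-.05),(-.05,.05),(.05,.15)):
    w=q[(q[:,1]>=a)&(q[:,1]<b)]
    if len(w): print(a,b,len(w),w.min(0).round(3),w.max(0).round(3))
E
```

```text
-0.2 -0.12 6018 [ 0.788 -0.2    0.03 ] [ 0.891 -0.12   0.061]
-0.12 -0.05 617 [ 0.807 -0.12   0.03 ] [ 0.872 -0.108  0.06 ]
-0.05 0.05 3381 [ 0.805 -0.019  0.03 ] [0.873 0.05  0.074]
0.05 0.15 206 [0.807 0.05  0.03 ] [0.871 0.059 0.059]
```

{"op": "move_arm", "data": {
  "steps": [
    {"tx":0,"ty":0,"tz":0,"ax":0,"ay":0,"az":0.128},
    {"tx":-3.4,"ty":-20,"tz":10,"ax":0,"ay":0,"az":0},
    {"tx":-4,"ty":-20,"tz":30,"ax":0,"ay":0,"az":0},
    {"tx":0,"ty":0,"tz":45,"ax":0,"ay":0,"az":0},
    {"tx":0,"ty":0,"tz":45,"ax":0,"ay":0,"az":0}
  ]
}}

```text
t: 19.2
eef_pos: [0.6656, -0.0791, 0.0925]
tool_rot: [[0.992, -0.125, -0.0], [-0.125, -0.992, 0.0], [-0.0, -0.0, -1.0]]
force: [-0.1, 0.7, 0.7]
grip_width: 0.0006
```

{"op": "move_arm", "data": {
  "steps": [
    {"tx":0,"ty":0,"tz":45,"ax":0,"ay":0,"az":0},
    {"tx":0,"ty":0,"tz":25,"ax":0,"ay":0,"az":0},
    {"tx":0,"ty":0,"tz":16,"ax":0,"ay":0,"az":0},
    {"tx":0,"ty":0,"tz":0,"ax":0,"ay":0,"az":0},
    {"tx":0,"ty":0,"tz":0,"ax":0,"ay":0,"az":0}
  ]
}}

```text
t: 19.82
eef_pos: [0.6672, -0.0803, 0.0096]
tool_rot: [[0.992, -0.127, 0.002], [-0.127, -0.992, -0.001], [0.002, 0.0, -1.0]]
force: [0.8, 0.9, -0.6]
grip_width: 0.0005
```

{"op": "move_arm", "data": {
  "steps": [
    {"tx":0,"ty":-8,"tz":0,"ax":0,"ay":0,"az":0},
    {"tx":0,"ty":-8,"tz":0,"ax":0,"ay":0,"az":0},
    {"tx":0,"ty":-6,"tz":0,"ax":0,"ay":0,"az":0},
    {"tx":0,"ty":-6,"tz":0,"ax":0,"ay":0,"az":0},
    {"tx":0,"ty":-6,"tz":0,"ax":0,"ay":0,"az":0}
  ]
}}

```text
t: 20.45
eef_pos: [0.671, -0.0465, 0.0086]
tool_rot: [[0.992, -0.128, 0.001], [-0.128, -0.992, -0.001], [0.001, 0.001, -1.0]]
force: [0.4, -2.5, 2.4]
grip_width: 0.0004
```

{"op": "move_arm", "data": {
  "steps": [
    {"tx":0,"ty":-6,"tz":0,"ax":0,"ay":0,"az":0},
    {"tx":0,"ty":-6,"tz":0,"ax":0,"ay":0,"az":0},
    {"tx":0,"ty":-6,"tz":0,"ax":0,"ay":0,"az":0},
    {"tx":0,"ty":-6,"tz":0,"ax":0,"ay":0,"az":0},
    {"tx":0,"ty":-6,"tz":0,"ax":0,"ay":0,"az":0}
  ]
}}

```text
t: 21.08
eef_pos: [0.6743, -0.0163, 0.0081]
tool_rot: [[0.992, -0.128, -0.0], [-0.128, -0.992, -0.0], [-0.0, 0.0, -1.0]]
force: [0.2, -2.9, 3.5]
grip_width: 0.0004
```

{"op": "move_arm", "data": {
  "steps": [
    {"tx":0,"ty":-6,"tz":0,"ax":0,"ay":0,"az":0},
    {"tx":0,"ty":-6,"tz":0,"ax":0,"ay":0,"az":0},
    {"tx":0,"ty":-4,"tz":0,"ax":0,"ay":0,"az":0},
    {"tx":0,"ty":-2,"tz":0,"ax":0,"ay":0,"az":0},
    {"tx":0,"ty":0,"tz":0,"ax":0,"ay":0,"az":0}
  ]
}}

```text
t: 21.7
eef_pos: [0.6765, 0.0016, 0.0079]
tool_rot: [[0.992, -0.128, -0.0], [-0.128, -0.992, 0.001], [-0.0, -0.001, -1.0]]
force: [-0.2, -0.8, 1.1]
grip_width: 0.0005
```

```bash
python3 - <<'E'
from h import *
st,im,P=cloud(); print(st["eef_pos"],st["t"],st["force"])
bar(im,P,.015,.025,[.68,.05])
stems(P,.06,.069)
E
```

```text
[0.67651883 0.00161462 0.0078845 ] 21.7 [-0.21616147 -0.81711352  1.11881241]
15493 [253. 118.] [0.6841 0.0638 0.02  ] ((683.6237182617188, 60.39128875732422), (99.5909194946289, 40.10782241821289), 82.75568389892578)
0.06 61 [258. 258.] mean [0.6793 0.0095 0.0646] mid [0.6794 0.0095 0.0646] ext [0.0024 0.0028 0.0088]
```

{"op": "move_arm", "data": {
  "steps": [
    {"tx":0,"ty":3,"tz":0,"ax":0,"ay":0,"az":0},
    {"tx":0,"ty":0,"tz":-30,"ax":0,"ay":0,"az":0},
    {"tx":0,"ty":0,"tz":-30,"ax":0,"ay":0,"az":0},
    {"tx":0,"ty":-31,"tz":0,"ax":0,"ay":0,"az":0},
    {"tx":0,"ty":-31,"tz":0,"ax":0,"ay":0,"az":0}
  ]
}}

```text
t: 22.38
eef_pos: [0.6842, 0.0602, 0.0684]
tool_rot: [[0.992, -0.129, 0.0], [-0.129, -0.992, 0.001], [0.0, -0.001, -1.0]]
force: [0.2, 0.5, -0.4]
grip_width: 0.0006
```

{"op": "move_arm", "data": {
  "steps": [
    {"tx":0,"ty":0,"tz":0,"ax":0,"ay":0,"az":0},
    {"tx":0,"ty":0,"tz":0,"ax":0,"ay":0,"az":0},
    {"tx":0,"ty":0,"tz":0,"ax":0,"ay":0,"az":0},
    {"tx":0,"ty":0,"tz":0,"ax":0,"ay":0,"az":0}
  ],
  "grip": 68
}}

```text
t: 22.88
eef_pos: [0.6841, 0.0589, 0.068]
tool_rot: [[0.992, -0.129, -0.0], [-0.129, -0.992, 0.0], [-0.0, 0.0, -1.0]]
force: [0.0, 0.4, 1.1]
grip_width: 0.0369
```

{"op": "move_arm", "data": {
  "steps": [
    {"tx":0,"ty":0,"tz":25,"ax":0,"ay":0,"az":0},
    {"tx":0,"ty":0,"tz":25,"ax":0,"ay":0,"az":0},
    {"tx":0,"ty":0,"tz":13,"ax":0,"ay":0,"az":0},
    {"tx":0,"ty":0,"tz":0,"ax":0,"ay":0,"az":0},
    {"tx":0,"ty":0,"tz":0,"ax":0,"ay":0,"az":0}
  ]
}}

```text
t: 23.5
eef_pos: [0.6851, 0.0596, 0.0063]
tool_rot: [[0.992, -0.128, 0.002], [-0.128, -0.992, -0.0], [0.002, -0.0, -1.0]]
force: [-0.2, -0.0, 0.0]
grip_width: 0.0641
```

{"op": "move_arm", "data": {
  "steps": [
    {"tx":0,"ty":0,"tz":0,"ax":0,"ay":0,"az":0},
    {"tx":0,"ty":0,"tz":0,"ax":0,"ay":0,"az":0},
    {"tx":0,"ty":0,"tz":0,"ax":0,"ay":0,"az":0},
    {"tx":0,"ty":0,"tz":0,"ax":0,"ay":0,"az":0},
    {"tx":0,"ty":0,"tz":0,"ax":0,"ay":0,"az":0}
  ],
  "grip": 0,
  "newtons": 50
}}

```text
t: 24.12
eef_pos: [0.6842, 0.0597, 0.0056]
tool_rot: [[0.992, -0.128, -0.0], [-0.128, -0.992, 0.0], [-0.0, -0.0, -1.0]]
force: [-2.1, 0.6, 4.1]
grip_width: 0.0396
```

{"op": "move_arm", "data": {
  "steps": [
    {"tx":0,"ty":0,"tz":-15,"ax":0,"ay":0,"az":0},
    {"tx":0,"ty":0,"tz":-40,"ax":0,"ay":0,"az":0},
    {"tx":0,"ty":0,"tz":-50,"ax":0,"ay":0,"az":0},
    {"tx":0,"ty":0,"tz":-55,"ax":0,"ay":0,"az":0},
    {"tx":0,"ty":0,"tz":-55,"ax":0,"ay":0,"az":-0.077}
  ]
}}

```text
t: 24.75
eef_pos: [0.6838, 0.0597, 0.2221]
tool_rot: [[0.999, -0.049, 0.0], [-0.049, -0.999, -0.0], [0.0, 0.0, -1.0]]
force: [1.3, 0.0, -1.3]
grip_width: 0.0395
```

{"op": "move_arm", "data": {
  "steps": [
    {"tx":-20,"ty":-20,"tz":0,"ax":0,"ay":0,"az":0},
    {"tx":-40,"ty":-40,"tz":0,"ax":0,"ay":0,"az":0},
    {"tx":-40,"ty":-40,"tz":0,"ax":0,"ay":0,"az":0},
    {"tx":-40,"ty":-40,"tz":0,"ax":0,"ay":0,"az":0},
    {"tx":-22,"ty":-22,"tz":0,"ax":0,"ay":0,"az":0}
  ]
}}

```text
t: 25.38
eef_pos: [0.5286, 0.2315, 0.2204]
tool_rot: [[0.999, -0.049, 0.0], [-0.049, -0.999, 0.0], [0.0, -0.0, -1.0]]
force: [-0.3, 0.3, -2.1]
grip_width: 0.0396
```

{"op": "move_arm", "data": {
  "steps": [
    {"tx":0,"ty":0,"tz":0,"ax":0,"ay":0,"az":0},
    {"tx":0,"ty":0,"tz":0,"ax":0,"ay":0,"az":0},
    {"tx":0,"ty":0,"tz":0,"ax":0,"ay":0,"az":0}
  ]
}}

```text
t: 25.75
eef_pos: [0.5314, 0.2288, 0.2202]
tool_rot: [[0.999, -0.052, 0.0], [-0.052, -0.999, -0.0], [0.0, 0.0, -1.0]]
force: [0.6, 0.0, -1.6]
grip_width: 0.0394
```

```bash
python3 - <<'E'
from h import *
st,im,P=cloud(); print(st["eef_pos"],st["t"],st["force"],st["tool_rot"][:,0],st["grip_width"]); save("w6",im)
outlines(im,P,st); bar(im,P,st["eef_pos"][2]-.01,st["eef_pos"][2]+.03,st["eef_pos"][:2])
E
```

```text
[0.53141898 0.22883679 0.22016616] 25.75 [ 0.55500028  0.02126875 -1.5858358 ] [ 9.98621056e-01 -5.24970356e-02  2.19160016e-04] 0.03942794749203754
area 1113.5 px [281.  95.] rect [566.5 313.   42.2  41.7  87.4] ell [566.5 313.1  42.5  42.7 168.1]
area 4120.0 px [196.  93.] rect [468.5 318.4 109.7  49.8  86.6] ell [468.6 318.8  54.8 137.8 176.8]
area 11011.0 px [222.  90.] rect [514.7 315.8 138.4 168.6  87. ] ell [515.9 317.7 151.  197.1  89.6]
area 1884.0 px [281.  95.] rect [566.5 313.4  54.7  55.7  43. ] ell [566.5 313.1  55.4  55.5  86.5]
9485 [255. 207.] [0.5329 0.2456 0.2345] ((535.3416748046875, 241.31178283691406), (75.89717102050781, 46.409481048583984), 87.10153198242188)
```

View pics/w6.png

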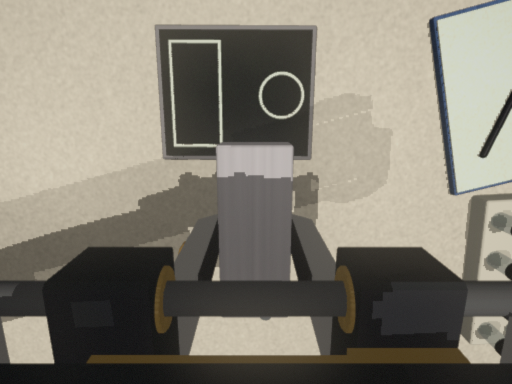

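{"op": "move_arm", "data": {
  "steps": [
    {"tx":-17.4,"ty":-20,"tz":0,"ax":0,"ay":0,"az":0},
    {"tx":-25,"ty":-32,"tz":20,"ax":0,"ay":0,"az":0},
    {"tx":-25,"ty":-33.7,"tz":30,"ax":0,"ay":0,"az":0},
    {"tx":0,"ty":0,"tz":45,"ax":0,"ay":0,"az":0},
    {"tx":0,"ty":0,"tz":45,"ax":0,"ay":0,"az":0}
  ]
}}

```text
t: 26.42
eef_pos: [0.4682, 0.3188, 0.0792]
tool_rot: [[0.999, -0.051, 0.001], [-0.051, -0.999, 0.0], [0.001, -0.0, -1.0]]
force: [0.1, -0.0, -2.5]
grip_width: 0.0397
```

{"op": "move_arm", "data": {
  "steps": [
    {"tx":0,"ty":0,"tz":35,"ax":0,"ay":0,"az":0},
    {"tx":0,"ty":0,"tz":18,"ax":0,"ay":0,"az":0},
    {"tx":0,"ty":0,"tz":6,"ax":0,"ay":0,"az":0},
    {"tx":0,"ty":0,"tz":0,"ax":0,"ay":0,"az":0},
    {"tx":0,"ty":0,"tz":0,"ax":0,"ay":0,"az":0}
  ]
}}

```text
t: 27.05
eef_pos: [0.469, 0.3192, 0.0227]
tool_rot: [[0.999, -0.051, 0.003], [-0.051, -0.999, 0.001], [0.003, -0.001, -1.0]]
force: [-0.7, -0.4, -3.0]
grip_width: 0.0397
```

{"op": "move_arm", "data": {
  "steps": [
    {"tx":0,"ty":0,"tz":1,"ax":0,"ay":0,"az":0},
    {"tx":0,"ty":0,"tz":1,"ax":0,"ay":0,"az":0},
    {"tx":0,"ty":0,"tz":0.8,"ax":0,"ay":0,"az":0},
    {"tx":0,"ty":0,"tz":0,"ax":0,"ay":0,"az":0}
  ]
}}

```text
t: 27.55
eef_pos: [0.4676, 0.3187, 0.0182]
tool_rot: [[0.999, -0.051, -0.0], [-0.051, -0.999, -0.0], [-0.0, 0.0, -1.0]]
force: [0.2, 0.1, -2.2]
grip_width: 0.0396
```

{"op": "move_arm", "data": {
  "steps": [
    {"tx":0,"ty":0,"tz":0.8,"ax":0,"ay":0,"az":0},
    {"tx":0,"ty":0,"tz":0,"ax":0,"ay":0,"az":0}
  ]
}}

```text
t: 27.8
eef_pos: [0.4678, 0.3188, 0.0176]
tool_rot: [[0.999, -0.051, 0.0], [-0.051, -0.999, 0.0], [0.0, -0.0, -1.0]]
force: [0.0, -0.3, -2.5]
grip_width: 0.0396
```

{"op": "move_arm", "data": {
  "steps": [
    {"tx":0,"ty":0,"tz":0,"ax":0,"ay":0,"az":0},
    {"tx":0,"ty":0,"tz":0,"ax":0,"ay":0,"az":0},
    {"tx":0,"ty":0,"tz":0,"ax":0,"ay":0,"az":0},
    {"tx":0,"ty":0,"tz":0,"ax":0,"ay":0,"az":0}
  ],
  "grip": 65
}}

```text
t: 28.3
eef_pos: [0.4678, 0.3188, 0.0176]
tool_rot: [[0.999, -0.051, 0.0], [-0.051, -0.999, 0.0], [0.0, -0.0, -1.0]]
force: [0.5, 0.2, 0.6]
grip_width: 0.0608
```

{"op": "move_arm", "data": {
  "steps": [
    {"tx":0,"ty":0,"tz":-15,"ax":0,"ay":0,"az":0},
    {"tx":0,"ty":0,"tz":-35,"ax":0,"ay":0,"az":0},
    {"tx":0,"ty":0,"tz":-45,"ax":0,"ay":0,"az":0},
    {"tx":0,"ty":10,"tz":-45,"ax":0,"ay":0,"az":0},
    {"tx":13,"ty":40,"tz":0,"ax":0,"ay":0,"az":0}
  ]
}}

```text
t: 28.92
eef_pos: [0.4808, 0.2698, 0.1636]
tool_rot: [[0.999, -0.048, 0.01], [-0.048, -0.999, 0.003], [0.01, -0.004, -1.0]]
force: [-0.0, -1.1, -0.0]
grip_width: 0.061
```

{"op": "move_arm", "data": {
  "steps": [
    {"tx":14,"ty":45,"tz":0,"ax":0,"ay":0,"az":0},
    {"tx":14,"ty":45,"tz":0,"ax":0,"ay":0,"az":0},
    {"tx":14,"ty":45,"tz":0,"ax":0,"ay":0,"az":0},
    {"tx":14,"ty":45,"tz":0,"ax":0,"ay":0,"az":0},
    {"tx":12,"ty":40,"tz":0,"ax":0,"ay":0,"az":0}
  ],
  "grip": 50
}}

```text
t: 29.55
eef_pos: [0.5354, 0.0433, 0.1589]
tool_rot: [[0.999, -0.051, 0.002], [-0.051, -0.999, -0.0], [0.002, 0.0, -1.0]]
force: [0.0, -0.1, 0.0]
grip_width: 0.047
```

{"op": "move_arm", "data": {
  "steps": [
    {"tx":0,"ty":4,"tz":0,"ax":0,"ay":0,"az":0},
    {"tx":0,"ty":0,"tz":0,"ax":0,"ay":0,"az":0},
    {"tx":0,"ty":0,"tz":0,"ax":0,"ay":0,"az":0}
  ]
}}

```text
t: 29.92
eef_pos: [0.5344, 0.0421, 0.1577]
tool_rot: [[0.999, -0.05, 0.0], [-0.05, -0.999, 0.0], [0.0, -0.0, -1.0]]
force: [-0.8, 0.1, 0.4]
grip_width: 0.0471
```

```bash
python3 - <<'E'
from h import *
st,im,P=cloud(); print(st["eef_pos"],st["t"],st["tool_rot"][:,0],st["grip_width"])
stems(P,.06,.069)
E
```

```text
[0.53436893 0.04212185 0.15774362] 29.925 [ 9.98774001e-01 -4.95022580e-02  1.43916868e-04] 0.04706220566759185
0.06 277 [254. 164.] mean [0.5355 0.0657 0.0658] mid [0.5355 0.0657 0.0642] ext [0.0147 0.015  0.008 ]
```

{"op": "move_arm", "data": {
  "steps": [
    {"tx":0,"ty":-14,"tz":0,"ax":0,"ay":0,"az":0},
    {"tx":0,"ty":-9.5,"tz":20,"ax":0,"ay":0,"az":0},
    {"tx":0,"ty":0,"tz":40,"ax":0,"ay":0,"az":0},
    {"tx":0,"ty":0,"tz":40,"ax":0,"ay":0,"az":0},
    {"tx":0,"ty":0,"tz":21.5,"ax":0,"ay":0,"az":0}
  ]
}}

```text
t: 30.6
eef_pos: [0.5342, 0.066, 0.0337]
tool_rot: [[0.999, -0.05, -0.003], [-0.05, -0.999, 0.001], [-0.003, -0.0, -1.0]]
force: [0.3, -0.7, -0.8]
grip_width: 0.0467
```

{"op": "move_arm", "data": {
  "steps": [
    {"tx":0,"ty":0,"tz":0,"ax":0,"ay":0,"az":0},
    {"tx":0,"ty":0,"tz":0,"ax":0,"ay":0,"az":0}
  ]
}}

```text
t: 30.85
eef_pos: [0.5366, 0.065, 0.0371]
tool_rot: [[0.999, -0.05, 0.002], [-0.05, -0.999, -0.0], [0.002, 0.0, -1.0]]
force: [-0.3, 0.9, -0.2]
grip_width: 0.0472
```

{"op": "move_arm", "data": {
  "steps": [
    {"tx":0,"ty":0,"tz":0,"ax":0,"ay":0,"az":0},
    {"tx":0,"ty":0,"tz":0,"ax":0,"ay":0,"az":0},
    {"tx":0,"ty":0,"tz":0,"ax":0,"ay":0,"az":0},
    {"tx":0,"ty":0,"tz":0,"ax":0,"ay":0,"az":0},
    {"tx":0,"ty":0,"tz":0,"ax":0,"ay":0,"az":0}
  ],
  "grip": 0,
  "newtons": 40
}}

```text
t: 31.48
eef_pos: [0.5359, 0.0644, 0.0362]
tool_rot: [[0.999, -0.051, 0.0], [-0.051, -0.999, -0.0], [0.0, -0.0, -1.0]]
force: [-0.1, 0.3, 0.7]
grip_width: 0.0146
```

{"op": "move_arm", "data": {
  "steps": [
    {"tx":0,"ty":0,"tz":-15,"ax":0,"ay":0,"az":0},
    {"tx":0,"ty":0,"tz":-35,"ax":0,"ay":0,"az":0},
    {"tx":0,"ty":0,"tz":-40,"ax":0,"ay":0,"az":0},
    {"tx":0,"ty":-20,"tz":-20,"ax":0,"ay":0,"az":0},
    {"tx":4,"ty":-40,"tz":0,"ax":0,"ay":0,"az":0}
  ]
}}

```text
t: 32.1
eef_pos: [0.5447, 0.1241, 0.1496]
tool_rot: [[0.999, -0.053, 0.006], [-0.053, -0.999, -0.0], [0.006, -0.0, -1.0]]
force: [0.9, 0.9, -1.6]
grip_width: 0.0146
```

{"op": "move_arm", "data": {
  "steps": [
    {"tx":4,"ty":-45,"tz":0,"ax":0,"ay":0,"az":0},
    {"tx":4,"ty":-45,"tz":0,"ax":0,"ay":0,"az":0},
    {"tx":4,"ty":-45,"tz":0,"ax":0,"ay":0,"az":0},
    {"tx":2.4,"ty":-35,"tz":0,"ax":0,"ay":0,"az":0},
    {"tx":0,"ty":-18.7,"tz":0,"ax":0,"ay":0,"az":0}
  ]
}}

```text
t: 32.72
eef_pos: [0.5668, 0.3134, 0.1467]
tool_rot: [[0.999, -0.05, 0.001], [-0.05, -0.999, 0.0], [0.001, -0.0, -1.0]]
force: [-0.2, -0.6, -1.0]
grip_width: 0.0147
```

{"op": "move_arm", "data": {
  "steps": [
    {"tx":0,"ty":0,"tz":20,"ax":0,"ay":0,"az":0},
    {"tx":0,"ty":0,"tz":30,"ax":0,"ay":0,"az":0},
    {"tx":0,"ty":0,"tz":25,"ax":0,"ay":0,"az":0},
    {"tx":0,"ty":0,"tz":0,"ax":0,"ay":0,"az":0},
    {"tx":0,"ty":0,"tz":0,"ax":0,"ay":0,"az":0}
  ]
}}

```text
t: 33.35
eef_pos: [0.5673, 0.3112, 0.0715]
tool_rot: [[0.999, -0.052, 0.0], [-0.052, -0.999, -0.0], [0.0, -0.0, -1.0]]
force: [-0.3, 0.4, -0.4]
grip_width: 0.0145
```

{"op": "move_arm", "data": {
  "steps": [
    {"tx":0,"ty":0,"tz":12,"ax":0,"ay":0,"az":0},
    {"tx":0,"ty":0,"tz":7,"ax":0,"ay":0,"az":0},
    {"tx":0,"ty":0,"tz":1.5,"ax":0,"ay":0,"az":0},
    {"tx":0,"ty":0,"tz":1,"ax":0,"ay":0,"az":0},
    {"tx":0,"ty":0,"tz":1,"ax":0,"ay":0,"az":0}
  ]
}}

```text
t: 33.98
eef_pos: [0.5671, 0.312, 0.0488]
tool_rot: [[0.999, -0.051, 0.001], [-0.051, -0.999, 0.0], [0.001, -0.0, -1.0]]
force: [0.3, 0.1, -0.3]
grip_width: 0.0149
```

{"op": "move_arm", "data": {
  "steps": [
    {"tx":0,"ty":0,"tz":0.7,"ax":0,"ay":0,"az":0},
    {"tx":0,"ty":0,"tz":0,"ax":0,"ay":0,"az":0},
    {"tx":0,"ty":0,"tz":0,"ax":0,"ay":0,"az":0}
  ]
}}

```text
t: 34.35
eef_pos: [0.567, 0.312, 0.0482]
tool_rot: [[0.999, -0.051, 0.0], [-0.051, -0.999, 0.0], [0.0, -0.0, -1.0]]
force: [-1.7, -0.6, 2.2]
grip_width: 0.0148
```

Contact is felt, so I release, lift and look.

{"op": "move_arm", "data": {
  "steps": [
    {"tx":0,"ty":0,"tz":0,"ax":0,"ay":0,"az":0},
    {"tx":0,"ty":0,"tz":0,"ax":0,"ay":0,"az":0},
    {"tx":0,"ty":0,"tz":0,"ax":0,"ay":0,"az":0},
    {"tx":0,"ty":0,"tz":0,"ax":0,"ay":0,"az":0}
  ],
  "grip": 45
}}

```text
t: 34.85
eef_pos: [0.5668, 0.3119, 0.0477]
tool_rot: [[0.999, -0.051, -0.0], [-0.051, -0.999, -0.0], [-0.0, 0.0, -1.0]]
force: [-0.0, 0.7, 1.0]
grip_width: 0.0421
```

{"op": "move_arm", "data": {
  "steps": [
    {"tx":0,"ty":0,"tz":-15,"ax":0,"ay":0,"az":0},
    {"tx":0,"ty":0,"tz":-35,"ax":0,"ay":0,"az":0},
    {"tx":0,"ty":0,"tz":-45,"ax":0,"ay":0,"az":0},
    {"tx":-10,"ty":30,"tz":-45,"ax":0,"ay":0,"az":0},
    {"tx":-20,"ty":50,"tz":-35,"ax":0,"ay":0,"az":0}
  ]
}}

```text
t: 35.48
eef_pos: [0.5342, 0.2348, 0.2257]
tool_rot: [[0.999, -0.049, 0.004], [-0.049, -0.999, 0.001], [0.004, -0.001, -1.0]]
force: [-0.2, -0.9, 0.5]
grip_width: 0.0422
```

{"op": "move_arm", "data": {
  "steps": [
    {"tx":-10,"ty":10,"tz":0,"ax":0,"ay":0,"az":0},
    {"tx":0,"ty":0,"tz":0,"ax":0,"ay":0,"az":0},
    {"tx":0,"ty":0,"tz":0,"ax":0,"ay":0,"az":0}
  ]
}}

```text
t: 35.85
eef_pos: [0.5225, 0.2259, 0.2205]
tool_rot: [[0.999, -0.05, -0.002], [-0.05, -0.999, -0.0], [-0.002, 0.0, -1.0]]
force: [-0.1, 0.1, -0.6]
grip_width: 0.0422
```

```bash
python3 - <<'E'
from h import *
st,im,P=cloud(); print(st["eef_pos"],st["t"]); save("w7",im)
stems(P,.070,.081);outlines(im,P,st);bar(im,P,.026,.04,[.4685,.318])
im,d=grab_frame("top"); old=cv2.imread("pics/top.png")[:,:,::-1]; save("top2",im)
for n in("jar_mid","ring_mid"):
    print(n,[(round(s["conf"],2),np.round(s["point"],1)) for s in finder.boxes_of("top",n)[:2]])
for n,(u,v) in dict(jar=(308,240),ring=(208,241)).items():
    s=np.s_[v-14:v+15,u-14:u+15]; print(n,cv2.phaseCorrelate(old[s].astype(np.float32).mean(2),im[s].astype(np.float32).mean(2)))
E
```

```text
[0.52248385 0.22594498 0.22053839] 35.85
0.07 237 [296.  88.] mean [0.5664 0.3127 0.0777] mid [0.5664 0.3127 0.0755] ext [0.0151 0.0154 0.0098]
area 1119.0 px [289.  92.] rect [566.7 313.1  42.   42.8  87.2] ell [566.4 313.1  42.6  42.6 101.4]
area 771.0 px [290.  92.] rect [567.8 313.1  35.4  35.7  87.2] ell [567.5 313.3  35.1  35.6 134.2]
area 11281.0 px [250.  91.] rect [515.  315.7 137.9 167.8  87.1] ell [520.1 314.2 147.8 207.9  91.4]
area 1889.0 px [289.  92.] rect [566.6 313.4  55.1  55.   42.4] ell [566.5 313.1  55.3  55.4  78.1]
3526 [201.  88.] [0.4682 0.3206 0.0319] ((467.6974182128906, 319.2760009765625), (99.87650299072266, 40.40230941772461), 87.09849548339844)
jar_mid [(0.78, array([309.5, 240.2]))]
ring_mid [(0.61, array([208.5, 235.9]))]
jar ((0.020505369265713114, -0.004422631913922004), 1.0063609362973107)
ring ((0.5029985013186931, -0.5149180489116549), 0.5094846375783284)
```

View pics/w7.png

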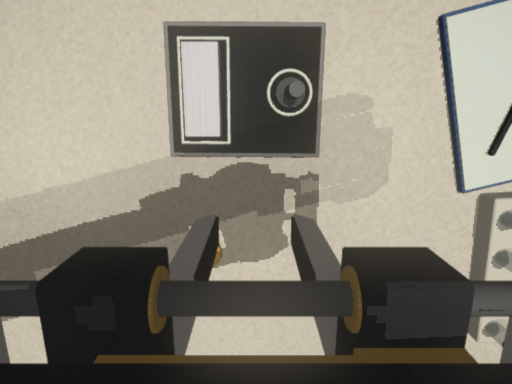

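View pics/top2.png

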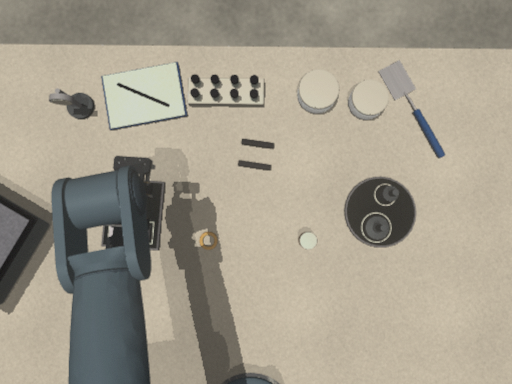

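```bash
python3 -c "
from plant import manip
print(manip.hand_in(), manip.get_state()['t'])"
```

```text
the job is handed in; nothing more can be done
the job is handed in; nothing more can be done
```

All four pieces are in their outlines, and I handed the job in at about 36 s of the 128 s allowed. The robot reports no verdict.

I gripped the bob and the wide-plate tool by their stems and stood them on the round board. I pushed the bar about 64 mm out of its rest with the shut fingers, gripped it by its sides and laid it in the rectangle. The narrow-plate tool went in last.

**Positions:** the last wrist-camera checks put each piece about 1.5 mm or less from its outline's centre. Stem and bar top heights matched the pieces standing upright and lying flat. The bar lay within about 1° of the board's direction. The round board was checked by wrist camera before the bar was moved; the final top view still shows its two tools standing.

**Bystanders:** the jar had not moved (shift under 0.1 px). The ring check was weaker: the arm's shadow fell across it, and both its image shift (about 0.5 px, low confidence) and the network's point were unreliable. The picture shows it where it was, and the gripper never came near it.

**Release:** the gripper was open and clear of everything when I handed in.

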